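# Hang the parts basket on the indexing rail and move it one hole towards the project

## Robot

A 6-joint arm with a two-finger parallel gripper is mounted at the origin on the work surface. World frame = base frame: x ahead of the robot, y to its left, z up, the work surface at z = 0. Lengths are in mm, angles in degrees, forces in N, time in s.
With the tool pointing down it reaches from about 300 to 850 mm from the base axis. Payload 4.2 kg.
Tool frame: the origin (TCP) lies at the very end of the fingers, on their centre line; the grasp point (between the pads) lies 19 mm behind it (hold_point_z is the z of the grasp point in the tool frame, in mm); z points along the fingers, y is the direction in which the jaws open and shut (so a half turn about z gives the same grasp; the last joint's range is limited). The gripper opens to 91 mm and grips with 3 to 60 N. Pads are 32 mm wide; open, the fingers measure 118 mm over their backs; the gripper's body (76 mm by 178 mm) begins 60 mm behind the grasp point.
Start: joints at [-66.807, 18.312, 89.639, -0, 72.044, -1.146], TCP at [236.985, -523.91, 213.976] pointing down, gripper open.
Joint ranges: [-177.97, 177.97], [-48.28, 115.42], [12.27, 149.76], [-77.06, 257.06], [2.81, 150.46], [-146.56, 146.56]. Speed limits (degrees/s): [147.25, 147.25, 180, 180, 180, 180].

## Interface

Orientations are given as [roll, pitch, yaw] about the fixed x, y, z axes, in that order (R = Rz(yaw) Ry(pitch) Rx(roll)).
In Python, from workcell import state, grab_frame, job_done, hold_point_z gives the robot as it stands. The module is installed in compiled form; this text tells all that it offers.
- The arm moves only by the shell command python3 -m creep 'ROWS' [FORCE]. ROWS is JSON, a list of rows, each a list of 7 numbers: the closure, from 0 (fully open) to 1 (shut), then the shift along the tool's x, y, z in mm, then the turn, a rotation vector about the tool's x, y, z in degrees. A call has 1 to 5 rows; each row shifts and turns the commanded pose from where the row before left it, along the tool's axes as they then stand; what a row does not reach is not made up. A row lasts 1/8 s, in which the tool goes at most 62.5 mm and 10.7 degrees, less where a joint would pass 70% of its speed; a pose out of reach is approached as far as the arm can. A call is refused whole if a number of a shift passes 62.5 or a number of a turn 10.7, either way. A call with a gripper value outside its range is refused whole. The fingers move at their own pace and stop on an object; FORCE is the grip in N (left out, the last holds). Time passes only in rows, so rows that do not move let the fingers close. It gives the time, the measured TCP pose, the force and the opening at its end, in the units of the state.
- state(): the state, without advancing time (a new reading comes with each control period).
- grab_frame(name): name is "side" or "top" or "wrist"; returns a dict with "frame" (384x512x3 uint8, red, green, blue), "fx", "fy", "cx", "cy" (pixels), "view" (4x4, takes a point from world to camera coordinates). Camera axes: x right, y down, z forward; pixel columns grow to the right and rows downward; lengths in mm; the calibration is good to about 2 mm. A picture is of the moment at which its call begins. There is no depth.
- job_done(): hands the job in, once; it reports no verdict.
The state is a dict: "time_s": time; "qpos": joint angles; "qvel": joint speeds; "effort": joint torques, N m; "ee_pos": TCP position; "ee_rot": TCP orientation; "force": force on the tool from outside, world axes, zero at the start; "torque": the same for the moment, N m; "gripper_width": finger opening in mm.
Only numpy, scipy, OpenCV 4.12 (cv2) and the standard library are available. Lean on these libraries where they do the work, as an engineer would, in place of code of your own. Each camera call takes 0.05 s, during which the arm holds its last target.

## Task

Hang the small steel parts basket by its handle on the two-pronged fork of the rail's sliding sleeve, then pull up the sleeve's lock plunger, slide the sleeve with the basket to the very next hole on the side where the wooden project base with the linkage bird stands, and let the pin go fully home in that hole. Finish while still gripping the plunger knob, pin fully home and basket hanging at rest; leave the other things on the bench where they are.

Things in the scene. Friction and masses are not known exactly. Their poses are not given: they have to be found in the camera images.
- stand: Fixed bench rail: a square aluminium bar 30 mm wide, 340 mm long, along the stand's y axis, from z = 165 to 195 mm, on two dark steel legs at y = -150 and +150 mm (feet 120 x 45 mm). Five 11 mm square holes in its top, on the centre line, at y = -80, -40, 0, +40, +80 mm. Origin: on the bench under the bar's middle; x away from the robot, z up; its yaw varies.
- plunger (a joint): Lift (m) of the spring lock plunger on the sleeve: 0 = pin fully home in a hole, 0.016 = fully pulled up (stop). The pin is 8 mm across with a round tip and clear of the bar above 0.010. The spring presses it down, 3 N at home, about 6 N fully up: between holes it rides on the bar, over a hole it drops in.
- knob: Black round plunger knob with a vertical axis, 26 mm in diameter and 26 mm high, on top of the sleeve, moving with it and with the plunger. Origin at its centre: 228 mm above the bench when the pin is home, above the bar's centre line. There are 11 mm of free room under it above the sleeve's top (5 mm above the collar).
- sleeve: Grey sleeve on the bar, 46 x 50 x 48 mm, top 204 mm above the bench (steel collar to 210 mm), with a steel fork on its robot side. Origin: on the bar's centre line, 180 mm above the bench; axes as the stand's. Its y in the stand's frame is about 0 at first (middle hole); the next holes are at +40 and -40 mm, play 1.5 mm each way. Slides with 2 N of friction, stays where left.
- fork_seat (a point): Where the middle of the handle bar lies when hung: 100 mm from the bar's centre line towards the stand's -x, 188.5 mm above the bench. The fork's two 8 mm prongs run along x at 36 mm either side, with flat 24 mm dips here; upturned tips (tops 206 mm up) are 25 mm to -x, humps (198 mm up) 22 mm to +x. Nothing between the prongs; sleeve face 77 mm away.
- pail: Small open steel parts basket, 80 (x) x 110 (y) x 60 mm high, about 0.3 kg with bolts in it, with a rigid, fixed upright handle: a square arch of 9 mm round bar with legs at y = -58 and +58 mm. Origin: centre of its underside, z up. Loose, stands on the bench in front of the rail, left or right.
- bail_grip (a point): Middle of the basket's handle bar, which lies along the basket's y axis 125 mm above its underside.
- project: Wooden project base, 120 x 170 x 28 mm, carrying a little linkage bird on two legs (160 mm high in all). It stands at one end of the rail, left or right: it shows which way to move the sleeve. Origin: centre of its underside. Fixed.
- glue: White glue bottle with a red cap, 54 mm across, 150 mm high, origin at its underside. Loose bystander.
- spool: Spool of wire, 54 mm across, 40 mm high, origin at its underside. Loose bystander.
- driver: Screwdriver lying on the bench, about 170 mm long. Loose bystander.
- wrench: Wrench lying on the bench behind the rail, about 160 mm long. Loose bystander.
- dish: Shallow round dish, 90 mm across, 25 mm high, origin at its underside. Loose bystander.

How it is judged:
By the outcome, as a careful person would: the job done as asked, in the order asked, and still so for the second after the job is handed in, while the arm keeps its last pose, push and grip.
It also fails if it takes over 72 s, if anything falls off the work surface, if the arm or the gripper's body presses on something with over 40 N, if the wrist force passes 120 N, or if a joint passes its speed limit or range.

## Working session

There is one attempt and no reset: what is moved stays moved. The work goes in short steps, Python scripts to look and compute and a shell command to move; the robot and the scene stay as the last step left them, time stands still between calls to the robot, and variables do not carry over. Pictures are saved under pics/ and viewed, and the job is handed in when it is done.

```bash
mkdir -p pics
cat > h.py <<'E'
import numpy as np, cv2
from workcell import state, grab_frame, job_done, hold_point_z
def snap(n,tag):
    d=grab_frame(n); cv2.imwrite(f'pics/{tag}.png',d['frame'][:,:,::-1]); np.savez(f'pics/{tag}.npz',**d); return d
def ray(d,u,v):
    V=np.array(d['view']);R=V[:3,:3];t=V[:3,3]
    c=-R.T@t; r=R.T@np.array([(u-d['cx'])/d['fx'],(v-d['cy'])/d['fy'],1.]); return c,r
def plane(d,u,v,z):
    c,r=ray(d,u,v); return c+r*(z-c[2])/r[2]
def proj(d,p):
    V=np.array(d['view']);q=V[:3,:3]@np.array(p)+V[:3,3]; return d['fx']*q[0]/q[2]+d['cx'],d['fy']*q[1]/q[2]+d['cy']
def tri(d1,a,d2,b):
    c1,r1=ray(d1,*a);c2,r2=ray(d2,*b)
    s=np.linalg.lstsq(np.c_[r1,-r2],c2-c1,rcond=None)[0]
    p,q=c1+s[0]*r1,c2+s[1]*r2; return (p+q)/2,np.linalg.norm(p-q)
def load(t): return dict(np.load(f'pics/{t}.npz'))
E
python3 - <<'E'
from h import *
print(state(),hold_point_z)
for n in('side','top','wrist'): 
    d=snap(n,n+'0'); c,r=ray(d,256,192); print(n,c,r,d['fx'])
E
```

```text
{'time_s': 0.0, 'qpos': array([-6.68082415e+01,  1.83503013e+01,  8.97073187e+01, -1.38606549e-03,
        7.20442270e+01, -1.14799185e+00]), 'qvel': array([-0.01442412,  0.02240189,  0.08965419,  0.02241685,  0.00422841,
       -0.01512284]), 'effort': array([-2.47981377e-03, -4.12464809e+01, -2.31975585e+01,  7.25321355e-02,
        4.56847355e-02, -1.60244390e-04]), 'ee_pos': array([ 236.75479539, -523.42753339,  213.12753773]), 'ee_rot': array([-1.79898147e+02, -7.22963209e-04,  2.43401781e+01]), 'force': array([-0.06093096, -0.19299825, -0.17812879]), 'torque': array([ 0.01995077,  0.03208938, -0.01601168]), 'gripper_width': 91.35666055891208} -18.8
side [ 297.06288107 -914.50137321 1344.33724619] [ 0.16938257  0.59640978 -0.78508927] 476.8072309196772
top [ 356.64740262   37.6994686  1646.69646686] [ 0.11916949 -0.02678739 -0.99263836] 499.03471430397036
wrist [ 306.48106429 -492.03305157  383.72474445] [-0.27070382 -0.11650539 -0.95590836] 294.084917325721
```

View pics/side0.png

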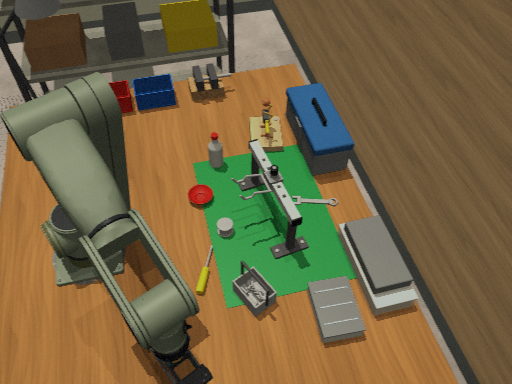

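View pics/top0.png

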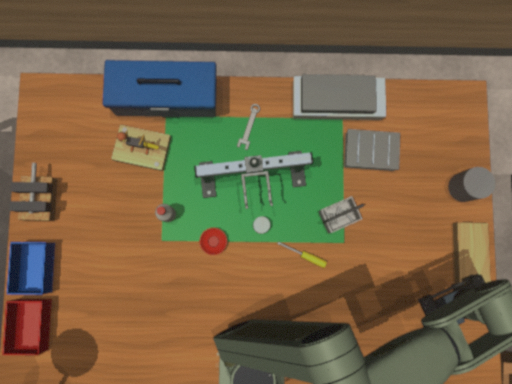

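Run:
```python
from h import *
a=cv2.imread('pics/top0.png')[120:260,180:380]; cv2.imwrite('pics/top0c.png',cv2.resize(a,None,fx=4,fy=4,interpolation=cv2.INTER_CUBIC))
a=cv2.imread('pics/side0.png')[130:320,180:350]; cv2.imwrite('pics/side0c.png',cv2.resize(a,None,fx=3,fy=3,interpolation=cv2.INTER_CUBIC))
```

```text
(no output)
```

View pics/top0c.png

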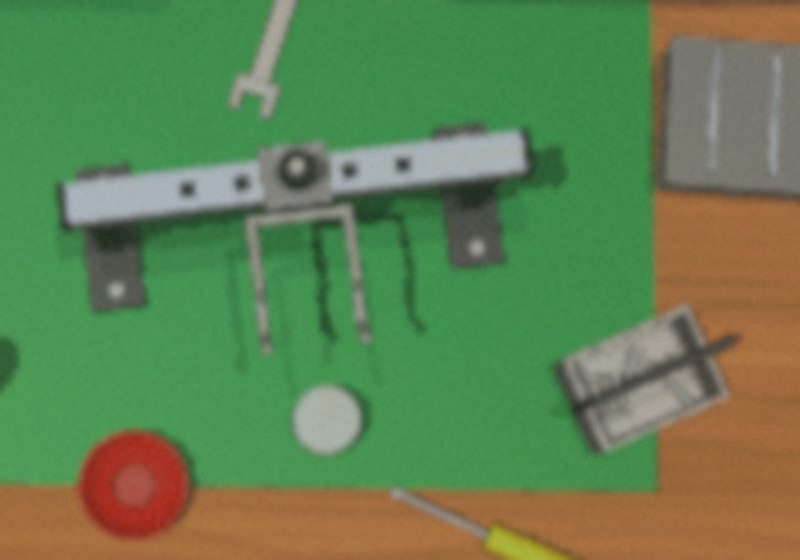

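View pics/side0c.png

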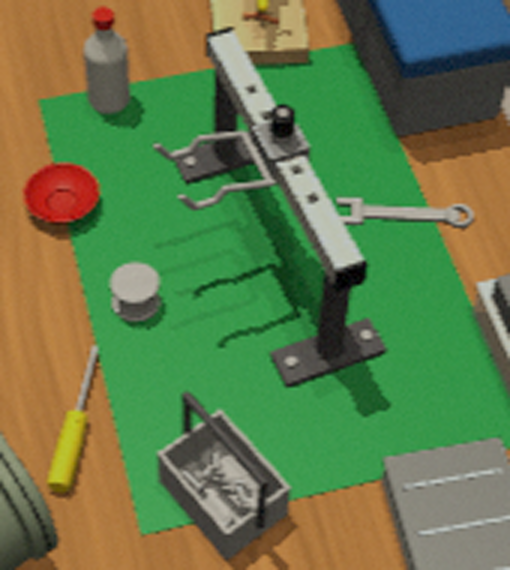

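View pics/wrist0.png

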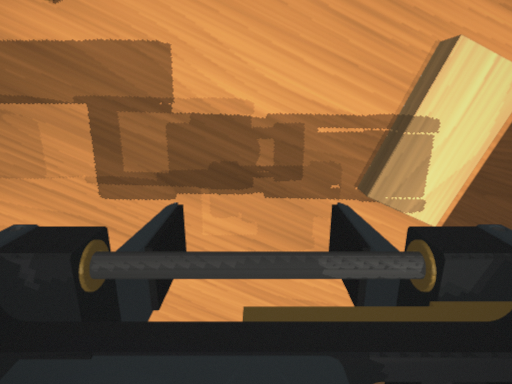

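Run:
```python
from h import *
T=load('top0');S=load('side0')
c=lambda u,v:(u/4+180,v/4+120)
s=lambda u,v:(u/3+180,v/3+130)
# hole centroids refine
g=cv2.cvtColor(T['frame'],cv2.COLOR_RGB2GRAY).astype(float)
P=[]
for (u,v),y in zip([(188,189),(242,183),(349,170),(403,164)],[80,40,-40,-80]):
    a,b=c(u,v);a=int(round(a));b=int(round(b));w=g[b-3:b+4,a-3:a+4];w=np.clip(np.median(w)-15-w,0,None)
    yy,xx=np.mgrid[b-3:b+4,a-3:a+4];q=(np.sum(xx*w)/w.sum(),np.sum(yy*w)/w.sum())
    p=plane(T,*q,195);P.append(p);print(y,q,p.round(1))
P=np.array(P);d=(P[0]-P[3]);print('len',np.linalg.norm(P[0]-P[3]),np.linalg.norm(P[1]-P[2]))
yaw=np.degrees(np.arctan2(-d[0],d[1]));O=P.mean(0);print('yaw',yaw,'O',O)
print('ends',[plane(T,*c(*e),195).round(1) for e in[(63,206),(527,150)]])
t=np.radians(yaw);R=np.array([[np.cos(t),-np.sin(t)],[np.sin(t),np.cos(t)]])
print('knob top',plane(T,*c(297,165),241),'side',plane(S,*s(283,110),241))
seat=O[:2]+R@[-100,0];print('seat',seat, 'px',proj(T,[*seat,188.5]),proj(S,[*seat,188.5]))
for yy in(36,-36):
  q=O[:2]+R@[-125,yy]; a=proj(T,[*q,204]); b=proj(S,[*q,204]); print('tips crop',(a[0]-180)*4,(a[1]-120)*4,(b[0]-180)*3,(b[1]-130)*3)
# handle ends
A=tri(T,c(576,405),S,s(188,400));B=tri(T,c(738,340),S,s(262,450));print(A,B)
print([plane(T,*c(*e),125).round(1) for e in[(576,405),(738,340)]],[plane(S,*s(*e),125).round(1) for e in[(188,398),(264,450),(264,470)]])
# rim corners z=60
print([plane(T,*c(*e),60).round(1) for e in[(556,362),(688,306),(732,397),(600,452)]])
print([plane(S,*s(*e),60).round(1) for e in[(158,467),(220,412),(288,487),(230,535)]])
```

```text
80 (np.float64(226.43280977312392), np.float64(166.92321116928446)) [604.1  86.5 195. ]
40 (np.float64(239.95726495726495), np.float64(165.39316239316238)) [609.3  46.7 195. ]
-40 (np.float64(266.83858267716533), np.float64(162.20866141732284)) [620.  -32.6 195. ]
-80 (np.float64(280.2930728241563), np.float64(160.69449378330373)) [625.1 -72.3 195. ]
len 160.17502421183747 79.97017992981897
yaw 7.54086558205908 O [614.64033055   7.0620951  195.        ]
ends [array([589.1, 176.4, 195. ]), array([ 636.1, -165.5,  195. ])]
knob top [613.9043269    5.70666422 241.        ] side [615.18227846   6.24893451 241.        ]
seat [515.50517926  -6.0612345 ] px (np.float64(257.4413464761677), np.float64(197.49350209409113)) (np.float64(243.92812124485928), np.float64(186.44855929480514))
tips crop 265.3411285935257 347.5105173804859 156.79127578297746 141.79569904054364
tips crop 363.7885208333123 335.8754314062088 181.63197086581445 192.51467375483898
(array([ 456.82893108, -217.26720083,   95.35753532]), np.float64(5.432725093636677)) (array([ 501.02481362, -326.01532202,  171.06227743]), np.float64(3.3564146099568792))
[array([ 452.3, -212.1,  125. ]), array([ 503.8, -337.1,  125. ])] [array([ 456.2, -231.8,  125. ]), array([ 512.6, -303.4,  125. ]), array([ 507.1, -323.4,  125. ])]
[array([ 490.5, -207. ,   60. ]), array([ 536.9, -313.4,   60. ]), array([ 464.4, -347.6,   60. ]), array([ 419.3, -241.6,   60. ])]
[array([ 417.8, -263.3,   60. ]), array([ 492.3, -219. ,   60. ]), array([ 536.1, -315.1,   60. ]), array([ 468.5, -349.5,   60. ])]
```

```bash
cat >> h.py <<'E'
from scipy.spatial.transform import Rotation as Ro
def plan(p,yaw,n,tilt_fix=True):
    """straight line in n rows from measured pose to p, [180,0,yaw]; print rounded tool-axis shifts/turns"""
    s=state();x=np.array(s['ee_pos'],float);R=Ro.from_euler('xyz',s['ee_rot'],degrees=True)
    Rt=Ro.from_euler('xyz',[180,0,yaw],degrees=True)
    rows=[];x0=x.copy();p=np.array(p,float)
    rv=(R.inv()*Rt).as_rotvec(degrees=True)/n
    for k in range(n):
        d=np.round(R.inv().apply(x0+(p-x0)*(k+1)/n-x),1); t=np.round(rv,1)
        x=x+R.apply(d); R=R*Ro.from_rotvec(t,degrees=True); rows.append(list(map(float,np.r_[d,t])))
    print('at',np.round(s['ee_pos'],1),np.round(s['ee_rot'],1)); [print(r) for r in rows]; print('end',x.round(1),R.as_euler('xyz',degrees=True).round(1))
def st():
    s=state(); print('t',round(s['time_s'],2),np.round(s['ee_pos'],1),np.round(s['ee_rot'],1),'F',np.round(s['force'],1),'M',np.round(s['torque'],2),'w',round(s['gripper_width'],1))
E
python3 -c "
from h import *
plan([478,-277,225],113,10)"
```

```text
at [ 236.8 -523.6  213.3] [-179.9   -0.    24.3]
[32.1, -12.5, -1.2, -0.0, -0.0, -8.9]
[33.7, -7.4, -1.1, -0.0, -0.0, -8.9]
[34.5, -2.1, -1.2, -0.0, -0.0, -8.9]
[34.3, 3.2, -1.1, -0.0, -0.0, -8.9]
[33.4, 8.5, -1.2, -0.0, -0.0, -8.9]
[31.7, 13.6, -1.1, -0.0, -0.0, -8.9]
[29.2, 18.4, -1.2, -0.0, -0.0, -8.9]
[26.1, 22.6, -1.1, -0.0, -0.0, -8.9]
[22.2, 26.4, -1.2, -0.0, -0.0, -8.9]
[17.8, 29.5, -1.1, -0.0, -0.0, -8.9]
end [ 478. -277.  225.] [-1.800e+02 -1.000e-01  1.133e+02]
```

```bash
python3 -m creep '[[0,32,-12.5,-1.2,0,0,-8.9],[0,33.7,-7.4,-1.1,0,0,-8.9],[0,34.5,-2,-1.2,0,0,-8.9],[0,34.3,3.2,-1.1,0,0,-8.9],[0,33.4,8.5,-1.2,0,0,-8.9]]' 20
python3 -m creep '[[0,31.7,13.6,-1.1,0,0,-8.9],[0,29.2,18.4,-1.2,0,0,-8.9],[0,26.1,22.6,-1.1,0,0,-8.9],[0,22.2,26.4,-1.2,0,0,-8.9],[0,17.8,29.5,-1.1,0,0,-8.9]]'
python3 -m creep '[[0,0,0,0,0,0,0],[0,0,0,0,0,0,0]]'
python3 - <<'E'
from h import *
st(); snap('wrist','wrist1')
E
```

```text
time_s: 0.78
ee_pos: [358.1, -399.7, 219.5]
ee_rot: [-180.0, -0.0, 69.1]
force: [0.0, -0.5, -0.5]
gripper_width: 91.1
time_s: 1.4
ee_pos: [478.7, -276.5, 225.2]
ee_rot: [-180.0, -0.0, 113.6]
force: [-0.5, -0.3, 0.4]
gripper_width: 91.4
time_s: 1.65
ee_pos: [477.7, -277.7, 225.2]
ee_rot: [-179.9, -0.0, 113.3]
force: [-0.2, 0.8, 0.2]
gripper_width: 91.3
t 1.65 [ 477.7 -277.7  225.2] [-179.9   -0.   113.3] F [-0.2  0.8  0.2] M [ 0.02 -0.12  0.03] w 91.3
```

View pics/wrist1.png

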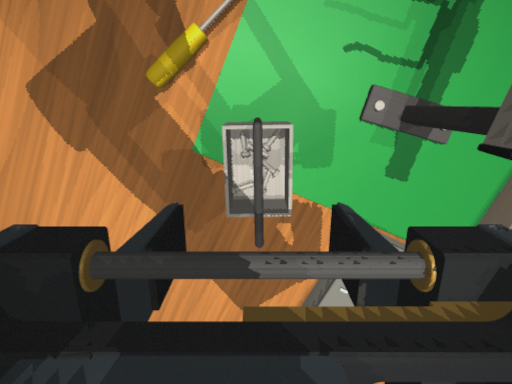

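Wrist view: the handle bar runs from about (258,119) to (260,246), nearly vertical in the picture and centred between the fingers.

Run:
```python
from h import *
W=load('wrist1');f=W['frame'].astype(int)
P=[]
for v in range(125,242,4):
    r=f[v,245:273].sum(1); u=245+np.where(r<220)[0]
    if len(u)>4: P.append((np.median(u),v))
P=np.array(P);k=np.polyfit(P[:,1],P[:,0],1);print(k,len(P))
A=plane(W,np.polyval(k,119),119,125);B=plane(W,np.polyval(k,246),246,125)
print(A,B,np.linalg.norm(A-B),(A+B)/2,np.degrees(np.arctan2(-(A-B)[0],(A-B)[1])))
m=[plane(W,*e,60) for e in[(223,123),(293,123),(292,216),(226,217)]];print(np.round(m,1),np.mean(m,0))
```

```text
[3.25954012e-02 2.50501407e+02] 16
[ 450.62450077 -221.69735771  125.        ] [ 504.04334285 -335.89810375  125.        ] 126.07689353956617 [ 477.33392181 -278.79773073  125.        ] 25.06843660628737
[[ 420.8 -243.1   60. ]
 [ 492.8 -212.1   60. ]
 [ 539.1 -313.5   60. ]
 [ 465.6 -346.6   60. ]] [ 479.58148553 -278.82031513   60.        ]
```

```bash
python3 -c "
from h import *
plan([477.5,-278.8,111],114.5,5)"
```

```text
at [ 477.5 -278.   225.2] [-180.    -0.   113.3]
[-0.2, -0.0, 22.8, -0.0, -0.0, -0.2]
[-0.1, -0.1, 22.9, -0.0, -0.0, -0.2]
[-0.2, -0.0, 22.8, -0.0, -0.0, -0.2]
[-0.1, -0.1, 22.9, -0.0, -0.0, -0.2]
[-0.2, -0.0, 22.8, -0.0, -0.0, -0.2]
end [ 477.5 -278.8  111. ] [-180.    -0.   114.3]
```

```bash
python3 -m creep '[[0,-0.2,0,22.8,0,0,-0.3],[0,-0.2,0,22.8,0,0,-0.3],[0,-0.2,0,22.8,0,0,-0.3],[0,-0.2,0,22.8,0,0,-0.3],[0,0,0,22.8,0,0,0]]' 25
python3 -m creep '[[0,0,0,0,0,0,0],[1,0,0,0,0,0,0],[1,0,0,0,0,0,0],[1,0,0,0,0,0,0],[1,0,0,0,0,0,0]]' 25
python3 -m creep '[[1,0,0,0,0,0,0],[1,0,0,0,0,0,0],[1,0,0,0,0,0,0]]'
python3 -c "
from h import *
st();snap('wrist','wrist2')"
```

```text
time_s: 2.33
ee_pos: [477.6, -279.2, 110.8]
ee_rot: [-180.0, 0.0, 114.4]
force: [-0.3, 0.4, -0.5]
gripper_width: 91.0
time_s: 2.95
ee_pos: [478.7, -278.3, 111.9]
ee_rot: [180.0, 0.0, 114.5]
force: [-1.2, -0.8, -0.5]
gripper_width: 54.1
time_s: 3.32
ee_pos: [478.5, -278.2, 111.4]
ee_rot: [-180.0, 0.0, 114.5]
force: [0.5, 0.3, 1.0]
gripper_width: 23.9
t 3.33 [ 478.5 -278.2  111.4] [-180.     0.   114.5] F [0.5 0.3 1. ] M [ 0.05 -0.06 -0.01] w 23.9
```

View pics/wrist2.png

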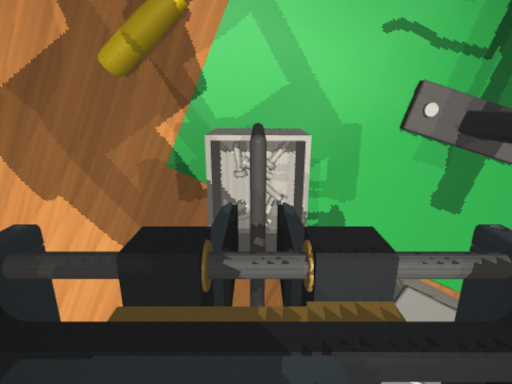

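Handle (column about 258) is between the fingers (pads at about 235 and 285), still closing.

```bash
python3 -m creep '[[1,0,0,0,0,0,0],[1,0,0,0,0,0,0],[1,0,0,0,0,0,0],[1,0,0,0,0,0,0]]'
python3 -m creep '[[1,0,0,-5,0,0,0],[1,0,0,-10,0,0,0],[1,0,0,0,0,0,0],[1,0,0,0,0,0,0]]'
python3 -c "
from h import *
st();snap('wrist','wrist3')
plan([478,-278,225],114.5,5)"
```

```text
time_s: 3.88
ee_pos: [478.5, -278.2, 111.4]
ee_rot: [-180.0, 0.0, 114.5]
force: [0.6, 0.3, -0.4]
gripper_width: 8.5
time_s: 4.38
ee_pos: [478.4, -278.2, 126.5]
ee_rot: [-180.0, 0.0, 114.5]
force: [-0.0, 0.1, -3.4]
gripper_width: 8.1
t 4.38 [ 478.4 -278.2  126.5] [-180.     0.   114.5] F [-0.   0.1 -3.4] M [ 0.01 -0.21  0.03] w 8.1
at [ 478.3 -278.1  126.3] [-180.    -0.   114.5]
[0.1, -0.0, -19.7, -0.0, -0.0, 0.0]
[0.0, -0.1, -19.8, -0.0, -0.0, 0.0]
[0.1, -0.0, -19.7, -0.0, -0.0, 0.0]
[0.0, -0.1, -19.7, -0.0, -0.0, 0.0]
[0.1, -0.0, -19.8, -0.0, -0.0, 0.0]
end [ 478.  -277.9  225. ] [-180.    -0.   114.5]
```

View pics/wrist3.png

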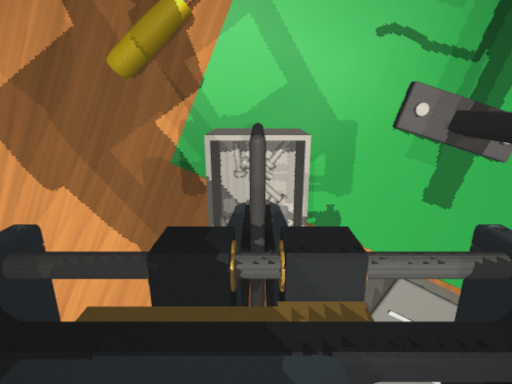

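```bash
python3 -m creep '[[1,0,0,-15,0,0,0],[1,0,0,-25,0,0,0],[1,0,0,-25,0,0,0],[1,0,0,-20,0,0,0],[1,0,0,-8,0,0,0]]'
python3 -c "
from h import *
st()
plan([451,-14.6,219],97.5,10)"
```

```text
time_s: 5.05
ee_pos: [479.1, -278.6, 221.5]
ee_rot: [179.9, 0.2, 114.5]
force: [0.1, 0.3, -3.8]
gripper_width: 8.1
t 5.05 [ 479.1 -278.6  221.5] [179.9   0.2 114.5] F [ 0.1  0.3 -3.8] M [ 0.06 -0.16  0.03] w 8.1
at [ 479.1 -278.6  221.5] [179.9   0.2 114.5]
[25.2, 8.4, 0.2, 0.0, 0.0, 1.7]
[25.4, 7.7, 0.2, 0.0, 0.0, 1.7]
[25.6, 6.9, 0.2, 0.0, 0.0, 1.7]
[25.9, 6.1, 0.2, 0.0, 0.0, 1.7]
[26.0, 5.4, 0.2, 0.0, 0.0, 1.7]
[26.1, 4.6, 0.2, 0.0, 0.0, 1.7]
[26.3, 3.8, 0.2, 0.0, 0.0, 1.7]
[26.4, 3.0, 0.2, 0.0, 0.0, 1.7]
[26.4, 2.3, 0.2, 0.0, 0.0, 1.7]
[26.5, 1.4, 0.2, 0.0, 0.0, 1.7]
end [451.  -14.6 219. ] [1.799e+02 1.000e-01 9.750e+01]
```

```bash
python3 -m creep '[[1,15,5,0,0,0,0.9],[1,25,8,0,0,0,1.7],[1,26,7,0,0,0,1.7],[1,26,6,0,0,0,1.7],[1,26,6,0,0,0,1.7]]'
python3 -m creep '[[1,26,5,0,0,0,1.7],[1,26,4,0,0,0,1.7],[1,26,3.5,0,0,0,1.7],[1,25,3,0,0,0,1.7],[1,16,1,0,0,0,1.7]]'
python3 -c "
from h import *
st()
plan([451,-14.6,219],97.5,3)"
```

```text
time_s: 5.68
ee_pos: [464.4, -155.7, 219.3]
ee_rot: [-180.0, -0.0, 106.8]
force: [0.3, 0.1, -2.2]
gripper_width: 8.2
time_s: 6.3
ee_pos: [452.1, -35.9, 219.3]
ee_rot: [-180.0, -0.0, 98.3]
force: [-0.5, 0.4, -3.1]
gripper_width: 8.0
t 6.3 [452.1 -35.9 219.3] [-180.    -0.    98.3] F [-0.5  0.4 -3.1] M [-0.02 -0.2   0.03] w 8.0
at [452.1 -35.9 219.3] [-180.    -0.    98.3]
[7.1, 0.7, 0.1, -0.0, -0.0, 0.3]
[7.1, 0.6, 0.1, -0.0, -0.0, 0.3]
[7.1, 0.6, 0.1, -0.0, -0.0, 0.3]
end [451.  -14.6 219. ] [-180.    -0.    97.4]
```

```bash
python3 -m creep '[[1,10,1,0,0,0,0.4],[1,8,0.8,0,0,0,0.3],[1,3,0,0,0,0,0],[1,0,0,0,0,0,0],[1,0,0,0,0,0,0]]'
python3 - <<'E'
from h import *
st()
for n in('side','top','wrist'): snap(n,n+'4')
a=cv2.imread('pics/side4.png')[130:290,180:350]; a=cv2.resize(a,None,fx=3,fy=3,interpolation=cv2.INTER_CUBIC)
b=cv2.imread('pics/top4.png')[130:260,190:330]; b=cv2.resize(b,None,fx=2,fy=2,interpolation=cv2.INTER_CUBIC)
o=np.zeros((480,800,3),np.uint8);o[:,:510]=a;o[:260,515:795]=b;cv2.imwrite('pics/c4.png',o)
E
```

```text
time_s: 6.92
ee_pos: [451.5, -16.3, 219.4]
ee_rot: [-180.0, 0.0, 97.6]
force: [0.3, -0.2, -2.6]
gripper_width: 8.4
t 6.92 [451.5 -16.3 219.4] [-180.     0.    97.6] F [ 0.3 -0.2 -2.6] M [ 0.03 -0.1  -0.02] w 8.4
```

View pics/c4.png

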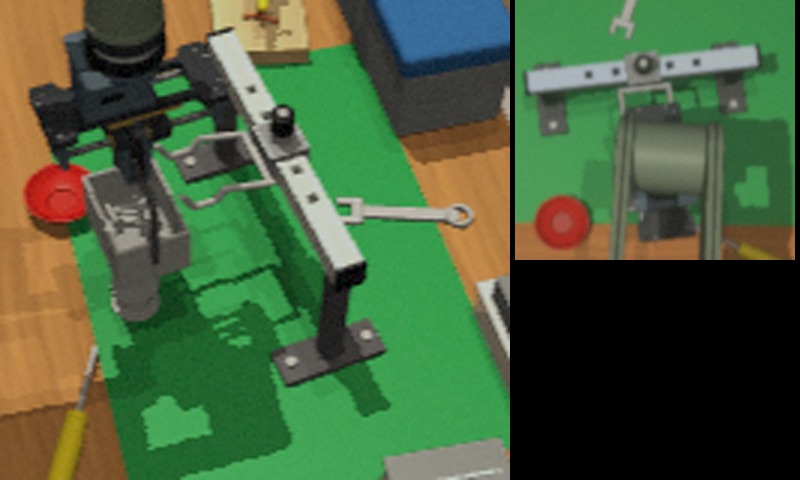

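View pics/wrist4.png

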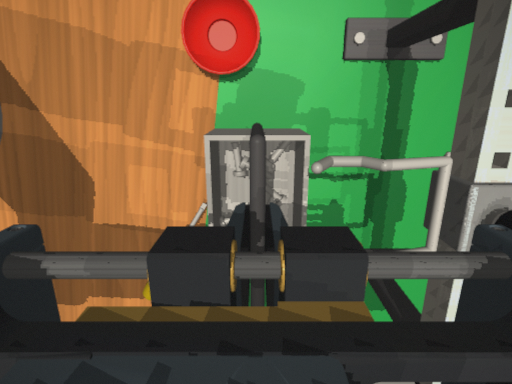

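Run:
```python
from h import *
W=load('wrist4');O=np.array([614.64,7.06]);t=np.radians(7.54);R=np.array([[np.cos(t),-np.sin(t)],[np.sin(t),np.cos(t)]])
f=lambda p:(R.T@(p[:2]-O)).round(1)
print('tip',f(plane(W,316,167,203)),'bar end',f(plane(W,258,125,233)),'tcp',f(state()['ee_pos']),'hole',f(plane(W,501,161,195)))
plan([515.5,-6.1,219],97.5,5)
```

```text
tip [-126.7   34.4] bar end [-164.5   63.4] tcp [-164.8   -1.7] hole [-0.8 37. ]
at [451.5 -16.2 219.4] [-180.     0.    97.6]
[0.3, 12.9, 0.1, -0.0, 0.0, 0.0]
[0.3, 13.0, 0.1, -0.0, 0.0, 0.0]
[0.3, 12.9, 0.1, -0.0, 0.0, 0.0]
[0.4, 13.0, 0.0, -0.0, 0.0, 0.0]
[0.3, 12.9, 0.1, -0.0, 0.0, 0.0]
end [515.5  -6.1 219. ] [-180.     0.    97.6]
```

```bash
python3 -m creep '[[1,0.3,7,0,0,0,0],[1,0.3,15,0,0,0,0],[1,0.3,17,0,0,0,0],[1,0.3,15,0,0,0,0],[1,0.3,8,0,0,0,0]]'
python3 -m creep '[[1,0,2,0,0,0,0],[1,0,0,0,0,0,0],[1,0,0,0,0,0,0]]'
python3 - <<'E'
from h import *
st()
plan([515.5,-6.1,175.5],97.5,5)
for n in('side','wrist'): snap(n,n+'5')
a=cv2.imread('pics/side5.png')[130:290,180:350]; a=cv2.resize(a,None,fx=3,fy=3,interpolation=cv2.INTER_CUBIC)
cv2.imwrite('pics/c5.png',a)
E
```

```text
time_s: 7.7
ee_pos: [514.1, -6.0, 219.1]
ee_rot: [-180.0, 0.0, 97.7]
force: [-0.2, -0.3, -2.6]
gripper_width: 8.1
time_s: 8.07
ee_pos: [514.3, -6.0, 219.5]
ee_rot: [-180.0, 0.0, 97.6]
force: [-0.7, -0.7, -3.3]
gripper_width: 8.1
t 8.07 [514.3  -6.  219.5] [-180.     0.    97.6] F [-0.7 -0.7 -3.3] M [-0.06 -0.09  0.01] w 8.1
at [514.3  -6.  219.5] [-180.     0.    97.6]
[-0.0, 0.2, 8.8, -0.0, 0.0, 0.0]
[-0.1, 0.3, 8.8, -0.0, 0.0, 0.0]
[-0.0, 0.2, 8.8, -0.0, 0.0, 0.0]
[-0.1, 0.3, 8.8, -0.0, 0.0, 0.0]
[-0.0, 0.2, 8.8, -0.0, 0.0, 0.0]
end [515.5  -6.1 175.5] [-180.     0.    97.6]
```

View pics/c5.png

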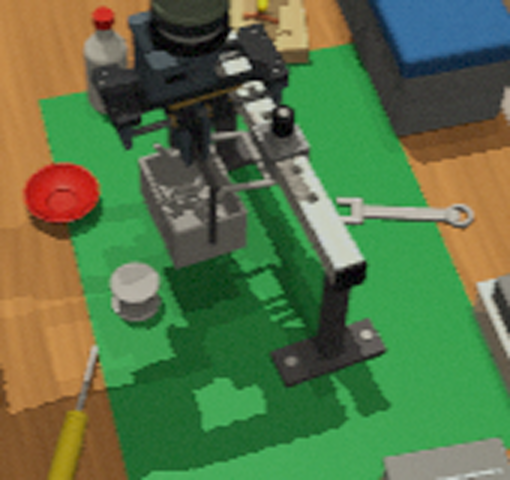

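View pics/wrist5.png

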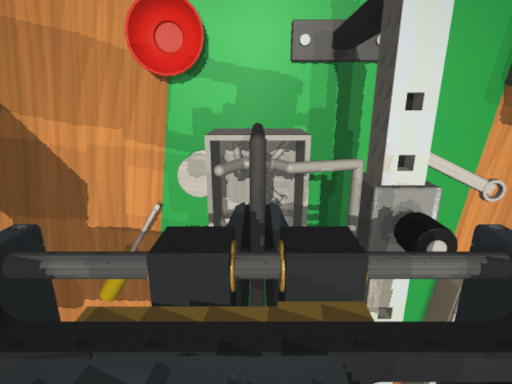

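```bash
python3 -m creep '[[1,0,0.6,6,0,0,0],[1,0,0.6,10,0,0,0],[1,0,0,10,0,0,0],[1,0,0,9,0,0,0],[1,0,0,4,0,0,0]]'
python3 -m creep '[[1,0,0,2,0,0,0],[1,0,0,0,0,0,0]]'
python3 -m creep '[[1,0,0,1.5,0,0,0],[1,0,0,0,0,0,0]]'
```

```text
time_s: 8.8
ee_pos: [515.5, -5.8, 179.5]
ee_rot: [-179.9, -0.0, 97.6]
force: [0.3, 0.6, -2.7]
gripper_width: 8.5
time_s: 9.05
ee_pos: [516.0, -5.8, 178.5]
ee_rot: [180.0, 0.0, 97.6]
force: [-0.9, 0.6, -3.1]
gripper_width: 8.5
time_s: 9.3
ee_pos: [516.0, -5.8, 177.0]
ee_rot: [180.0, 0.0, 97.6]
force: [-0.3, 0.2, -2.0]
gripper_width: 8.2
```

```bash
python3 -m creep '[[1,0,0,1,0,0,0],[1,0,0,0,0,0,0]]'
python3 -m creep '[[1,0,0,1,0,0,0],[1,0,0,0,0,0,0]]'
python3 - <<'E'
from h import *
st()
for n in('side','wrist'): snap(n,n+'6')
a=cv2.imread('pics/side6.png')[150:240,200:330]; a=cv2.resize(a,None,fx=5,fy=5,interpolation=cv2.INTER_CUBIC)
cv2.imwrite('pics/c6.png',a)
E
```

```text
time_s: 9.55
ee_pos: [515.9, -5.8, 175.9]
ee_rot: [-180.0, 0.0, 97.6]
force: [1.0, -0.4, -2.0]
gripper_width: 7.9
time_s: 9.8
ee_pos: [515.9, -5.9, 174.9]
ee_rot: [180.0, 0.0, 97.6]
force: [1.0, -0.3, -3.9]
gripper_width: 8.0
t 9.8 [515.9  -5.9 174.9] [180.    0.   97.6] F [ 1.  -0.3 -3.9] M [-0.03 -0.11  0.01] w 8.0
```

View pics/c6.png

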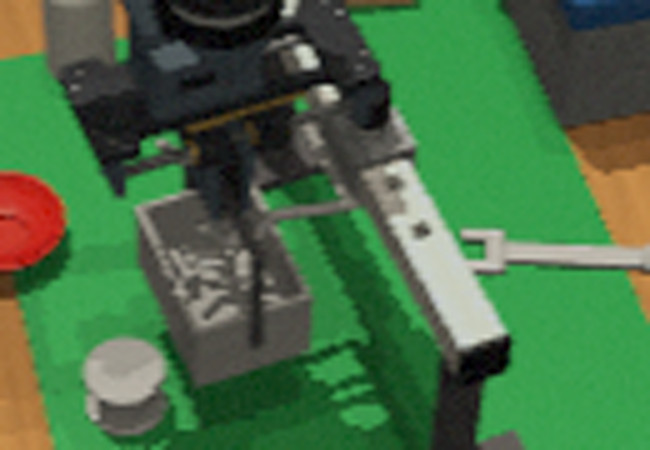

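View pics/wrist6.png

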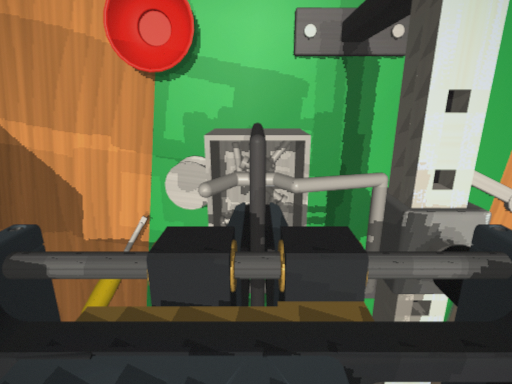

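```bash
python3 -m creep '[[1,0,0,0.8,0,0,0],[1,0,0,0,0,0,0]]'
python3 -m creep '[[1,0,0,0.8,0,0,0],[1,0,0,0,0,0,0]]'
```

```text
time_s: 10.15
ee_pos: [516.0, -5.8, 174.6]
ee_rot: [180.0, 0.0, 97.6]
force: [-1.5, 0.8, 0.0]
gripper_width: 8.5
time_s: 10.4
ee_pos: [516.0, -5.8, 174.4]
ee_rot: [179.9, 0.0, 97.6]
force: [-2.5, -0.2, 5.1]
gripper_width: 8.3
```

```bash
python3 -m creep '[[1,0,0,0.8,0,0,0],[1,0,0,0,0,0,0]]'
```

```text
time_s: 10.65
ee_pos: [516.1, -5.8, 174.2]
ee_rot: [179.9, 0.0, 97.6]
force: [-4.3, -0.3, 8.8]
gripper_width: 8.1
```

```bash
python3 -m creep '[[1,0,0,-1.6,0,0,0],[1,0,0,0,0,0,0],[0.55,0,0,0,0,0,0],[0.55,0,0,0,0,0,0],[0.55,0,0,0,0,0,0]]'
python3 -m creep '[[0.55,0,0,0,0,0,0],[0.55,0,0,0,0,0,0],[0.55,0,0,0,0,0,0],[0.55,0,0,0,0,0,0]]'
python3 -c "
from h import *
st();snap('wrist','wrist7')"
```

```text
time_s: 11.28
ee_pos: [516.0, -5.8, 173.9]
ee_rot: [-180.0, 0.0, 97.6]
force: [-0.0, 0.7, -0.2]
gripper_width: 35.5
time_s: 11.78
ee_pos: [515.9, -5.8, 174.1]
ee_rot: [180.0, 0.0, 97.6]
force: [-0.4, -0.0, -0.1]
gripper_width: 40.9
t 11.78 [515.9  -5.8 174.1] [180.    0.   97.6] F [-0.4 -0.  -0.1] M [ 0.03 -0.14 -0.02] w 40.9
```

View pics/wrist7.png

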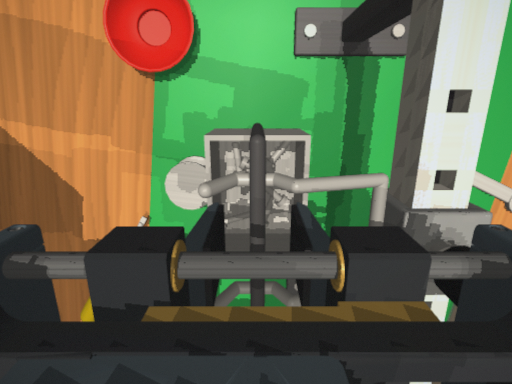

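```bash
python3 -m creep '[[0.55,0,0,-8,0,0,0],[0.55,0,0,-20,0,0,0],[0.55,0,0,-28,0,0,0],[0.55,0,0,-28,0,0,0],[0.55,0,0,-14,0,0,0]]'
python3 -c "
from h import *
st()
plan([614.5,6.8,272],7.5,10)"
```

```text
time_s: 12.45
ee_pos: [516.6, -5.8, 274.2]
ee_rot: [179.8, 0.0, 97.6]
force: [0.6, 0.3, -1.0]
gripper_width: 41.2
t 12.45 [516.6  -5.8 274.2] [179.8   0.   97.6] F [ 0.6  0.3 -1. ] M [ 0.   -0.11 -0.02] w 41.2
at [516.6  -5.8 274.2] [179.8   0.   97.6]
[-0.0, 9.9, 0.2, 0.0, -0.0, 9.0]
[1.4, 9.7, 0.3, 0.0, -0.0, 9.0]
[3.1, 9.4, 0.2, 0.0, -0.0, 9.0]
[4.4, 8.9, 0.3, 0.0, -0.0, 9.0]
[5.8, 8.0, 0.2, 0.0, -0.0, 9.0]
[6.9, 7.0, 0.3, 0.0, -0.0, 9.0]
[8.0, 5.9, 0.2, 0.0, -0.0, 9.0]
[8.7, 4.5, 0.3, 0.0, -0.0, 9.0]
[9.4, 3.1, 0.2, 0.0, -0.0, 9.0]
[9.8, 1.6, 0.3, 0.0, -0.0, 9.0]
end [614.6   6.8 272. ] [180.   -0.2   7.6]
```

```bash
python3 -m creep '[[0.45,0,9.9,0.2,0,0,9],[0.45,1.4,9.7,0.2,0,0,9],[0.45,3.1,9.4,0.2,0,0,9],[0.45,4.4,8.9,0.2,0,0,9],[0.45,5.8,8,0.2,0,0,9]]'
python3 -m creep '[[0.45,6.9,7,0.2,0,0,9],[0.45,8,5.9,0.2,0,0,9],[0.45,8.7,4.5,0.2,0,0,9],[0.45,9.4,3.1,0.2,0,0,9],[0.45,9.8,1.6,0.2,0,0,9]]'
python3 -m creep '[[0.45,0,0,0,0,0,0],[0.45,0,0,0,0,0,0]]'
python3 - <<'E'
from h import *
st()
for n in('side','wrist','top'): snap(n,n+'8')
a=cv2.imread('pics/side8.png')[150:240,200:330]; a=cv2.resize(a,None,fx=5,fy=5,interpolation=cv2.INTER_CUBIC)
cv2.imwrite('pics/c8.png',a)
E
```

```text
time_s: 13.08
ee_pos: [565.0, 0.6, 270.8]
ee_rot: [-180.0, 0.0, 52.3]
force: [-0.7, -0.4, -0.1]
gripper_width: 50.1
time_s: 13.7
ee_pos: [614.0, 6.8, 269.7]
ee_rot: [-180.0, 0.1, 7.3]
force: [-0.1, -1.0, -0.0]
gripper_width: 50.1
time_s: 13.95
ee_pos: [613.4, 6.8, 269.9]
ee_rot: [-180.0, 0.1, 7.8]
force: [0.1, -0.1, 0.2]
gripper_width: 50.2
t 13.95 [613.4   6.8 269.9] [-1.8e+02  1.0e-01  7.8e+00] F [ 0.1 -0.1  0.2] M [0.03 0.02 0.04] w 50.2
```

View pics/c8.png

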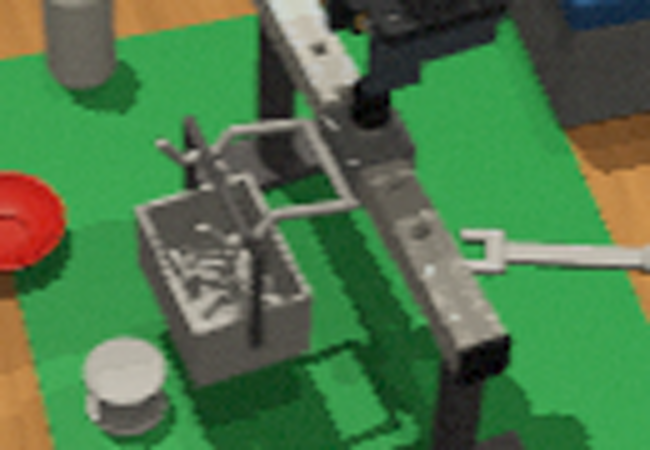

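View pics/wrist8.png

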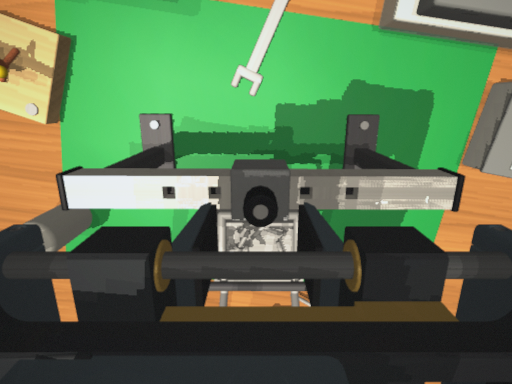

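Basket hangs on both prongs, in the dips. Knob's top is around (260,211) in the wrist view, between the finger tips.

Run:
```python
from h import *
W=load('wrist8');O=np.array([614.64,7.06]);t=np.radians(7.54);R=np.array([[np.cos(t),-np.sin(t)],[np.sin(t),np.cos(t)]])
f=lambda p:(p.round(1),(R.T@(p[:2]-O)).round(1))
print('knob',f(plane(W,260,208.5,241)),f(plane(W,260,211,241)))
for q in[(168.5,192),(214.5,192),(305.5,192),(352,192)]: print(f(plane(W,*q,195)))
plan([614.5,6.5,217.5],7.5,5)
```

```text
knob (array([616.1,   5.2, 241. ]), array([ 1.2, -2. ])) (array([614.2,   4.9, 241. ]), array([-0.7, -2. ]))
(array([603.6,  83.7, 195. ]), array([-0.9, 77.5]))
(array([609. ,  43.9, 195. ]), array([-0.7, 37.3]))
(array([619.8, -34.8, 195. ]), array([ -0.4, -42.2]))
(array([625.2, -75.1, 195. ]), array([ -0.3, -82.8]))
at [613.6   6.8 270.2] [180.    0.    7.7]
[0.2, 0.1, 10.5, 0.0, 0.0, 0.0]
[0.2, 0.1, 10.6, 0.0, 0.0, 0.0]
[0.1, 0.0, 10.5, 0.0, 0.0, 0.0]
[0.2, 0.1, 10.6, 0.0, 0.0, 0.0]
[0.2, 0.1, 10.5, 0.0, 0.0, 0.0]
end [614.5   6.5 217.5] [180.    0.    7.7]
```

```bash
python3 -m creep '[[0.45,0.3,0.5,10,0,0,0],[0.45,0.3,0.4,12,0,0,0],[0.45,0.2,0.3,14,0,0,0],[0.45,0.2,0,10,0,0,0],[0.45,0,0,6,0,0,0]]' 30
python3 -m creep '[[0.45,0,0,0,0,0,0],[0.45,0,0,0,0,0,0]]'
python3 - <<'E'
from h import *
st()
for n in('side','wrist'): snap(n,n+'9')
a=cv2.imread('pics/side9.png')[150:240,200:330]; a=cv2.resize(a,None,fx=5,fy=5,interpolation=cv2.INTER_CUBIC)
cv2.imwrite('pics/c9.png',a)
E
```

```text
time_s: 14.72
ee_pos: [614.8, 5.7, 217.0]
ee_rot: [-180.0, 0.1, 7.6]
force: [-0.5, 0.6, 0.7]
gripper_width: 50.1
time_s: 14.98
ee_pos: [615.4, 5.8, 218.6]
ee_rot: [180.0, -0.1, 7.6]
force: [0.4, -0.2, 0.6]
gripper_width: 49.9
t 14.97 [615.4   5.8 218.6] [ 1.8e+02 -1.0e-01  7.6e+00] F [ 0.4 -0.2  0.6] M [-0.03  0.01  0.02] w 49.9
```

View pics/c9.png

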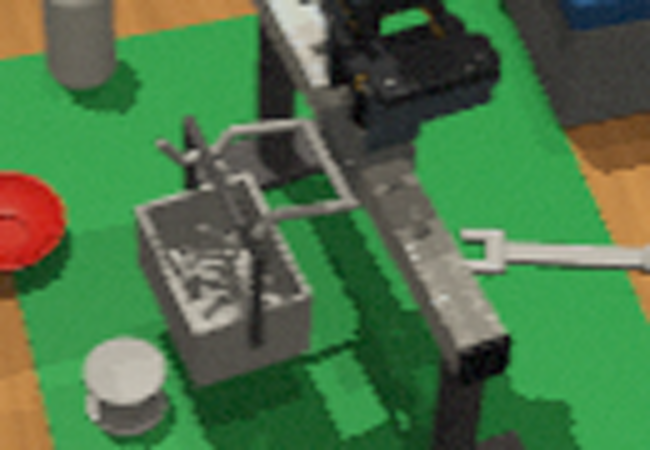

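View pics/wrist9.png

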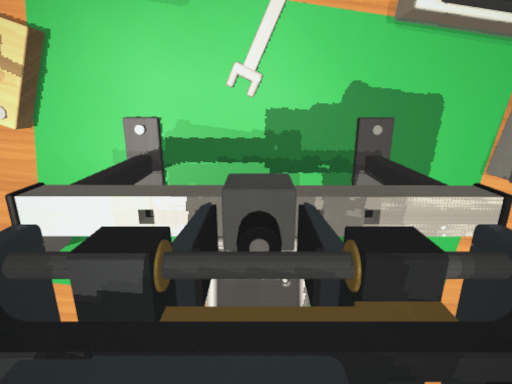

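```bash
python3 -m creep '[[1,0,0,1,0,0,0],[1,0,0,0,0,0,0],[1,0,0,0,0,0,0],[1,0,0,0,0,0,0],[1,0,0,0,0,0,0]]' 40
python3 -m creep '[[1,0,0,0,0,0,0],[1,0,0,0,0,0,0]]'
python3 -c "
from h import *
st()"
```

```text
time_s: 15.7
ee_pos: [615.1, 5.5, 217.2]
ee_rot: [180.0, -0.0, 7.6]
force: [0.5, -1.5, 0.2]
gripper_width: 25.4
time_s: 15.95
ee_pos: [615.1, 5.5, 217.2]
ee_rot: [180.0, -0.0, 7.6]
force: [-0.1, -0.9, 0.3]
gripper_width: 25.2
t 15.95 [615.1   5.5 217.2] [180.   -0.    7.6] F [-0.1 -0.9  0.3] M [-0.28  0.04 -0.  ] w 25.2
```

```bash
python3 -m creep '[[1,0,0,-2.5,0,0,0],[1,0,0,-3.5,0,0,0],[1,0,0,-4,0,0,0],[1,0,0,-3.5,0,0,0],[1,0,0,0,0,0,0]]'
python3 -m creep '[[1,0,0,0,0,0,0],[1,0,0,0,0,0,0]]'
```

```text
time_s: 16.58
ee_pos: [615.0, 5.7, 230.7]
ee_rot: [180.0, 0.0, 7.6]
force: [1.7, -2.1, -6.1]
gripper_width: 25.5
time_s: 16.82
ee_pos: [615.0, 5.8, 230.5]
ee_rot: [180.0, 0.0, 7.6]
force: [1.7, -1.6, -5.5]
gripper_width: 24.7
```

```bash
python3 -m creep '[[1,0,-1,0,0,0,0],[1,0,-2,0,0,0,0],[1,0,-2.5,0,0,0,0],[1,0,-2.5,0,0,0,0],[1,0,-2.5,0,0,0,0]]'
python3 -c "
from h import *
st()"
python3 -m creep '[[1,0,-2.5,0,0,0,0],[1,0,-2.5,0,0,0,0],[1,0,-2.5,0,0,0,0],[1,0,-2.5,0,0,0,0],[1,0,-2.5,0,0,0,0]]'
python3 -c "
from h import *
st()"
```

```text
time_s: 17.45
ee_pos: [613.6, 16.4, 230.6]
ee_rot: [180.0, 0.0, 7.6]
force: [1.2, -1.8, -6.1]
gripper_width: 25.2
t 17.45 [613.6  16.4 230.6] [180.    0.    7.6] F [ 1.2 -1.8 -6.1] M [-0.35 -0.32  0.02] w 25.2
time_s: 18.08
ee_pos: [612.0, 28.7, 230.6]
ee_rot: [180.0, 0.0, 7.6]
force: [1.2, -2.2, -6.0]
gripper_width: 24.9
t 18.07 [612.   28.7 230.6] [180.    0.    7.6] F [ 1.2 -2.2 -6. ] M [-0.4  -0.26  0.01] w 24.9
```

```bash
python3 -m creep '[[1,0,-2.5,0,0,0,0],[1,0,-2.5,0,0,0,0],[1,0,-2.5,0,0,0,0],[1,0,-2.5,0,0,0,0],[1,0,-2.5,0,0,0,0]]'
python3 -m creep '[[1,0,-2,0,0,0,0],[1,0,-1,0,0,0,0],[1,0,0,0,0,0,0],[1,0,0,0,0,0,0]]'
python3 - <<'E'
from h import *
st()
for n in('side','wrist'): snap(n,n+'10')
a=cv2.imread('pics/side10.png')[120:240,190:330]; a=cv2.resize(a,None,fx=5,fy=5,interpolation=cv2.INTER_CUBIC)
cv2.imwrite('pics/c10.png',a)
E
```

```text
time_s: 18.7
ee_pos: [610.3, 41.1, 230.6]
ee_rot: [180.0, -0.0, 7.6]
force: [0.9, -1.5, -6.9]
gripper_width: 25.2
time_s: 19.2
ee_pos: [609.9, 44.2, 230.6]
ee_rot: [-180.0, -0.0, 7.6]
force: [1.2, -0.2, -6.6]
gripper_width: 25.0
t 19.2 [609.9  44.2 230.6] [-180.    -0.     7.6] F [ 1.2 -0.2 -6.6] M [-0.07 -0.25 -0.02] w 25.0
```

View pics/c10.png

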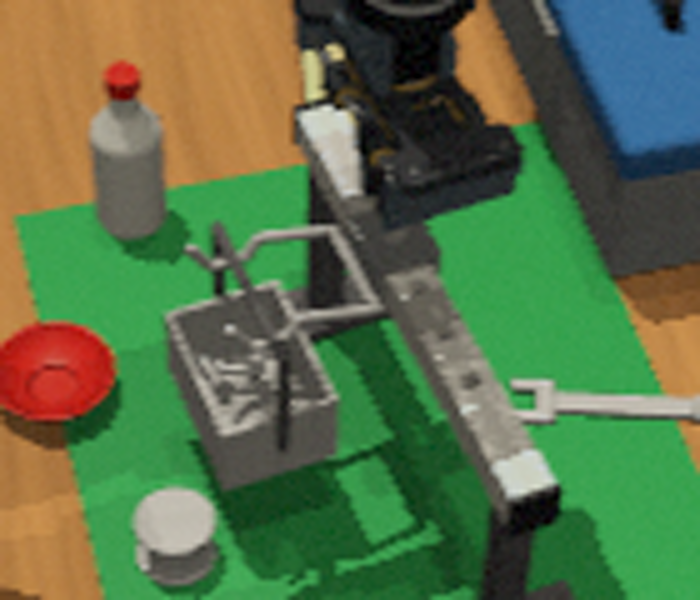

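View pics/wrist10.png

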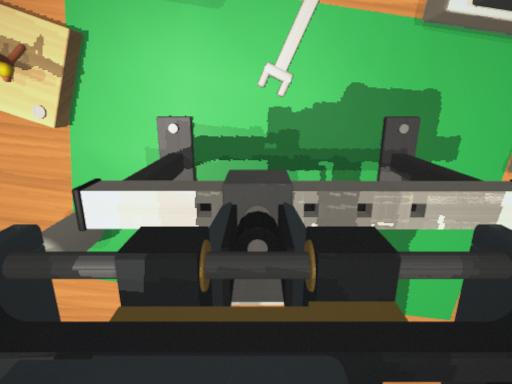

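Holes at columns 204 and 310 flank the sleeve symmetrically (knob at 257); adding 0.6 mm and lowering.

```bash
python3 -m creep '[[1,0,-0.6,0,0,0,0],[1,0,0,3,0,0,0],[1,0,0,3,0,0,0],[1,0,0,2,0,0,0],[1,0,0,0,0,0,0]]'
python3 -m creep '[[1,0,0,2,0,0,0],[1,0,0,2,0,0,0],[1,0,0,0,0,0,0]]'
```

```text
time_s: 19.92
ee_pos: [609.9, 44.4, 222.6]
ee_rot: [180.0, -0.0, 7.6]
force: [0.8, -2.0, -4.9]
gripper_width: 25.2
time_s: 20.3
ee_pos: [609.9, 44.5, 218.5]
ee_rot: [180.0, -0.0, 7.6]
force: [1.2, -2.5, -4.6]
gripper_width: 25.1
```

```bash
python3 -m creep '[[1,0,0,1.2,0,0,0],[1,0,0,0,0,0,0]]'
python3 -m creep '[[1,0,0,0.6,0,0,0],[1,0,0,0,0,0,0]]'
python3 -m creep '[[1,0,0,0.5,0,0,0],[1,0,0,0,0,0,0]]'
```

```text
time_s: 20.55
ee_pos: [609.9, 44.5, 217.4]
ee_rot: [180.0, -0.0, 7.6]
force: [0.6, -1.5, -3.5]
gripper_width: 25.2
time_s: 20.8
ee_pos: [609.9, 44.5, 217.2]
ee_rot: [180.0, -0.0, 7.6]
force: [-0.5, -1.7, -1.9]
gripper_width: 25.0
time_s: 21.05
ee_pos: [610.0, 44.5, 217.2]
ee_rot: [180.0, -0.1, 7.6]
force: [-0.3, -2.6, 2.8]
gripper_width: 25.1
```

```bash
python3 -m creep '[[1,0,0,0.4,0,0,0],[1,0,0,0,0,0,0],[1,0,0,0,0,0,0],[1,0,0,0,0,0,0],[1,0,0,0,0,0,0]]'
python3 -m creep '[[1,0,0,0,0,0,0],[1,0,0,0,0,0,0],[1,0,0,0,0,0,0],[1,0,0,0,0,0,0],[1,0,0,0,0,0,0]]'
python3 - <<'E'
from h import *
st()
for n in('side','wrist','top'): snap(n,n+'11')
a=cv2.imread('pics/side11.png')[120:240,190:330]; a=cv2.resize(a,None,fx=5,fy=5,interpolation=cv2.INTER_CUBIC)
cv2.imwrite('pics/c11.png',a)
E
```

```text
time_s: 21.68
ee_pos: [610.0, 44.5, 217.1]
ee_rot: [180.0, -0.1, 7.6]
force: [-0.9, -1.7, 5.5]
gripper_width: 25.2
time_s: 22.3
ee_pos: [610.0, 44.5, 217.1]
ee_rot: [180.0, -0.1, 7.6]
force: [-2.3, -1.9, 5.3]
gripper_width: 25.1
t 22.3 [610.   44.5 217.1] [ 1.8e+02 -1.0e-01  7.6e+00] F [-2.3 -1.9  5.3] M [-0.35  0.27 -0.03] w 25.1
```

View pics/c11.png

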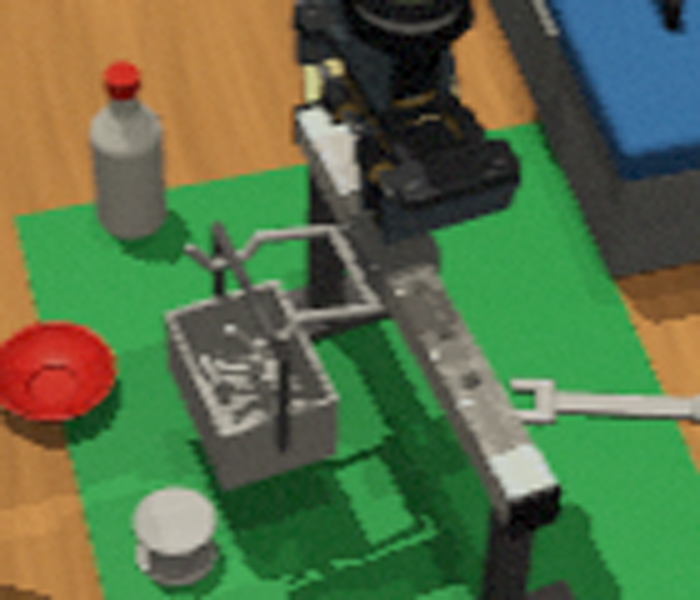

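View pics/wrist11.png

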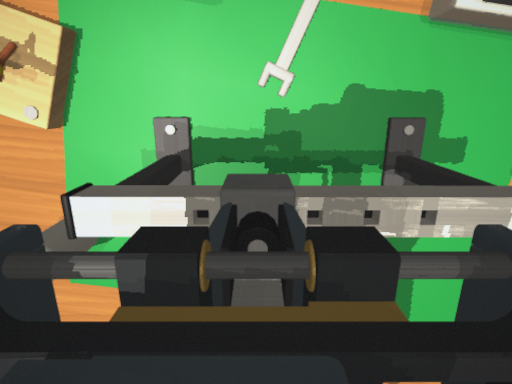

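View pics/top11.png

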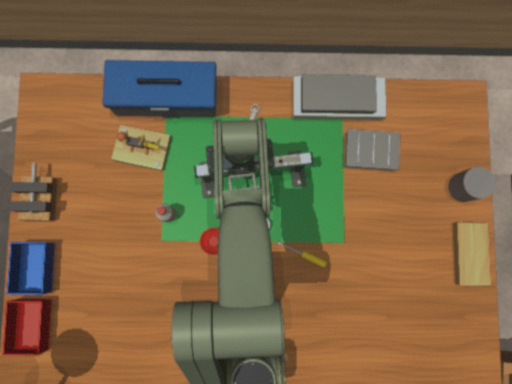

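```bash
python3 -c "
from h import *
print(job_done()); st()"
```

```text
the job is handed in; nothing more can be done
None
the job is handed in; nothing more can be done
```

The basket hangs on both fork prongs, and the sleeve is locked in the next hole towards the project base (+40 mm). The gripper is still holding the knob. I handed the job in at about 22 s of the 72 s allowed; no verdict was reported.

- **Basket:** it seated at the expected height; I read 188.2 mm against the 188.5 mm given. The pictures from after the slide show the handle in the dips of both prongs and the basket level. It looked the same in the two side views taken about 3 s apart.
- **Sleeve:** I lifted the plunger about 13 mm and slid the sleeve 39.4 mm. The last wrist picture shows one free hole beyond the sleeve on the project's side and three on the other, as it should at +40 mm.
- **Pin:** the tool came down to within 0.1 mm of its height before the lift (217.1 against 217.2 mm). The spring's pull then turned into a 5 N push back up, so the pin is at its stop.
- **Other things:** nothing else on the bench shows as moved in the last pictures. The arm hides the spool in the top view, but the side view shows it in place.

**Disagreement:** the wrist and top cameras differed by about 2.5 mm on the stand's y. I used the position relative to the holes instead, and the fit was not affected.

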